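Seat the slip press board crosswise

TASK

The small wooden four-screw press on the lending desk holds a stack of pasted slips, and one of its wing screws has already had its last short turn. Give the other three theirs crosswise so that the board seats flat: first the screw diagonally opposite the tight one, then the remaining two in either order. Turn each clockwise until it is fully home, its wing in line with the dark line that runs from it to the middle of the board, and let go.

Things in the scene. Friction and masses are not known exactly. Their poses are not given: they have to be found in the camera images.
- press: square wooden press fixed to the desk, 176 x 176 mm, at any yaw; its board's top is 54 mm above the desk when seated. Origin: centre of its underside; z up, x and y along its sides. Four dark steel wing screws stand on the board at x, y = +-60, +-60 mm. A wing is an upright bar 44 mm long, 12 thick, 34 high, centred on the screw axis, 66 to 100 mm above the desk when home; hub below it 18 mm wide.
- screw_1 (a joint): wing screw at the press's +x, +y corner, diagonally opposite screw_3. Angle in rad, growing clockwise from above: 1.2 = home, at a solid stop, wing's long axis on the press's diagonal, along the dark line; at value q the wing is 1.2 - q counter-clockwise of that. Slack ones start at 0 to 0.3, the tight one near 1.2. It sinks 2.5 mm per rad to its home height, needs 0.05 N m, and stays where left.
- screw_2 (a joint): wing screw at the press's -x, +y corner, diagonally opposite screw_4. Angle in rad, growing clockwise from above: 1.2 = home, at a solid stop, wing's long axis on the press's diagonal, along the dark line; at value q the wing is 1.2 - q counter-clockwise of that. Slack ones start at 0 to 0.3, the tight one near 1.2. It sinks 2.5 mm per rad to its home height, needs 0.05 N m, and stays where left.
- screw_3 (a joint): wing screw at the press's -x, -y corner, diagonally opposite screw_1. Angle in rad, growing clockwise from above: 1.2 = home, at a solid stop, wing's long axis on the press's diagonal, along the dark line; at value q the wing is 1.2 - q counter-clockwise of that. Slack ones start at 0 to 0.3, the tight one near 1.2. It sinks 2.5 mm per rad to its home height, needs 0.05 N m, and stays where left.
- screw_4 (a joint): wing screw at the press's +x, -y corner, diagonally opposite screw_2. Angle in rad, growing clockwise from above: 1.2 = home, at a solid stop, wing's long axis on the press's diagonal, along the dark line; at value q the wing is 1.2 - q counter-clockwise of that. Slack ones start at 0 to 0.3, the tight one near 1.2. It sinks 2.5 mm per rad to its home height, needs 0.05 N m, and stays where left.

How it is judged:
By the outcome, as a careful person would: the job done as asked, in the order asked, and still so for the second after the job is handed in, with the robot touching nothing.
It also fails if it takes over 48 s, if anything falls off the work surface, if the arm or the gripper's body presses on something with over 40 N, if the wrist force passes 120 N, or if a joint passes its speed limit or range.

ROBOT

A 7-joint arm with a two-finger parallel gripper is mounted at the origin on a cart in front of the work surface, level with it; the furniture and walls round the work are solid. World frame = base frame: x ahead of the robot, y to its left, z up, the work surface at z = 0. Lengths are in m, angles in rad, forces in N, time in s.
With the tool pointing down it reaches from about 0.4 to 0.85 m from the base axis. Payload 10.4 kg.
Tool frame: the origin (TCP) lies on the centre line of the jaws, within the pads' length; the fingertips stand 11 mm ahead of it and the grasp point (between the pads) lies 8 mm behind it (manip.finger_overhang is the distance from the TCP to the fingertips, in m); z points along the fingers, y is the line along which they close (so a half turn about z gives the same grasp; the last joint's range is limited). The gripper opens to 85 mm and grips with 20 to 120 N. Pads are 22 mm wide; open, the fingers measure 114 mm over their backs; the gripper's body (76 mm by 85 mm) begins 54 mm behind the grasp point. The pads swing forward as they close: fully open they stand 13 mm farther back than shut.
Start: joints at [1.248, 0.332, -0.065, 1.46, 0.022, 1.35, -0.088], TCP at [0.185, -0.597, 0.242] pointing down, gripper open.
Joint ranges: [-2.6, 2.6], [-0.5, 2.12], [-1.47, 1.34], [0.16, 2.42], [-1.27, 4.41], [0.06, 2.06], [-2.6, 2.6]. Speed limits (rad/s): [2.22, 2.22, 2.79, 2.79, 3.14, 3.14, 3.14].

INTERFACE

Orientations are given as a unit quaternion [x, y, z, w].
In Python, from workcell import manip, imaging, workorder gives the robot as it stands.
- The arm moves only by the tool jog_arm, never from a script. Its argument "deltas" is a list of rows, each an object with "gripper": the opening, from 0 (shut) to 1 (fully open); "offset": the shift along the tool's x, y, z in m, a list of three; "rotation": the turn, a rotation vector about the tool's x, y, z in degrees, a list of three. In form: [{"gripper": gripper, "offset": [tx, ty, tz], "rotation": [ax, ay, az]}, ...]. A call has 1 to 20 rows; each row shifts and turns the commanded pose from where the row before left it, along the tool's axes as they then stand; what a row does not reach is not made up. A row lasts 1/10 s, in which the tool goes at most 50 mm and 8.59 degrees, less where a joint would pass 70% of its speed; a pose out of reach is approached as far as the arm can. A call with a gripper value outside its range is refused whole. The fingers move at their own pace and stop on an object; "newtons" is the grip in N (left out, the last holds). Time passes only in rows, so rows that do not move let the fingers close. It gives the time, the measured TCP pose, the force, the opening and the grip force at its end, in the units of the state.
- manip.get_obs(): the state, without advancing time (a new reading comes with each control period).
- imaging.camera(name): name is "scene" or "top" or "wrist"; returns the picture (420x560x3 uint8, blue, green, red); there is no depth.
- imaging.camera_model(name): a dict with "camera_matrix" (3x3 intrinsics, pixels), "k1" (the pictures are not rectified: a ray, as slopes to the right and down, at radius r is drawn at 1 + k1 r^2 times it, then the intrinsics apply), "world_to_cam" (4x4, takes a point from world to camera coordinates); the wrist camera has in their place "hand_eye" (4x4, takes a point from camera to tool coordinates, whose origin is the TCP and whose axes are the flange's). Camera axes: x right, y up, looking along -z (the intrinsics and any distortion apply to the point x, -y, -z); pixel columns grow to the right and rows downward; lengths in m; the calibration is good to about 2 mm. A picture is of the moment at which its call begins: read the wrist's pose just before it. camera_model takes no time and is no camera call.
- workorder.hand_in(): hands the job in; it is judged then, once.
The state is a dict: "clock": time; "joint_pos": joint angles; "joint_velocities": joint speeds; "tau": joint torques, N m; "position": TCP position; "ee_rot": TCP orientation; "ft_force": force on the tool from outside, world axes, zero at the start; "torque": the same for the moment, N m; "grip_width": opening from 0.0 (shut) to 1.0 (fully open); "grasp_force": force on a finger pad.
Only numpy, scipy, OpenCV 4.12 (cv2) and the standard library are available. Lean on these libraries where they do the work, as an engineer would, in place of code of your own. Each camera call takes 0.05 s, during which the arm holds its last target. There are 200 camera calls.

## Working session

There is one attempt and no reset: what is moved stays moved. The work goes in short steps, Python scripts to look and compute and a tool call to move; the robot and the scene stay as the last step left them, time stands still between calls to the robot, and variables do not carry over. Pictures are saved under pics/ and viewed, at most 10 in all, crops included, and the job is handed in when it is done.

Besides the shell and the picture viewer there is one more tool, called after "Call:" by a JSON object that holds its "api" and its "payload". jog_arm: Moves the arm, as the interface text tells. Its arguments: {"type":"object","properties":{"deltas":{"type":"array","items":{"type":"object","properties":{"gripper":{"type":"number"},"offset":{"type":"array","items":{"type":"number"}},"rotation":{"type":"array","items":{"type":"number"}}}}},"newtons":{"type":"number"}},"required":["deltas"]}

```bash
ls; mkdir -p pics; python3 - <<'E'
from workcell import manip, imaging
import cv2
o=manip.get_obs(); print(o)
for n in("top","scene"):
    cv2.imwrite(f"pics/{n}0.png",imaging.camera(n)); print(imaging.camera_model(n))
print(imaging.camera_model("wrist"))
E
```

```text
pics
{'clock': 0.0, 'joint_pos': array([ 1.24839567,  0.33287769, -0.06471132,  1.4609385 ,  0.02161524,
        1.34987913, -0.08850918]), 'joint_velocities': array([-0.00012449, -0.00111251,  0.0005503 ,  0.00091688, -0.00056752,
        0.00198585,  0.00015471]), 'tau': array([ 7.93390300e-04, -6.25449371e+01,  4.97388525e-02, -3.91600978e+01,
        1.62880059e-02,  1.00691043e-02,  1.68682271e-05]), 'position': array([ 0.18447496, -0.5967864 ,  0.24151366]), 'ee_rot': array([ 9.88783797e-01,  1.49352296e-01, -1.42183333e-04, -6.88729387e-04]), 'ft_force': array([ 0.80843784, -0.79733171, -0.07439672]), 'torque': array([ 0.00655101,  0.01068684, -0.02973607]), 'grasp_force': 0.0, 'grip_width': 1.0015889872802464}
{'camera_matrix': array([[470.88623375,   0.        , 278.46568222],
       [  0.        , 470.88623375, 216.98234192],
       [  0.        ,   0.        ,   1.        ]]), 'k1': -0.14754356839556332, 'world_to_cam': array([[ 0.0028798 , -0.99963825,  0.02674088,  0.03297792],
       [ 0.98694451,  0.00714745,  0.16090199, -0.56391821],
       [-0.16103492,  0.0259284 ,
[... 409 characters left out ...]
33513, -0.18204813],
       [-0.46669799,  0.67608139,  0.5701815 , -0.65721605],
       [ 0.        ,  0.        ,  0.        ,  1.        ]])}
{'camera_matrix': array([[323.43051289,   0.        , 274.98265504],
       [  0.        , 323.43051289, 206.9015609 ],
       [  0.        ,   0.        ,   1.        ]]), 'k1': -0.053497373418127644, 'hand_eye': array([[-5.32047675e-04,  9.63138085e-01,  2.69006962e-01,
         6.69351486e-02],
       [ 9.99999841e-01,  5.62954673e-04, -3.77517949e-05,
        -6.59082469e-04],
       [-1.87798918e-04,  2.69006900e-01, -9.63138231e-01,
        -1.29690543e-01],
       [ 0.00000000e+00,  0.00000000e+00,  0.00000000e+00,
         1.00000000e+00]])}
```

View pics/top0.png

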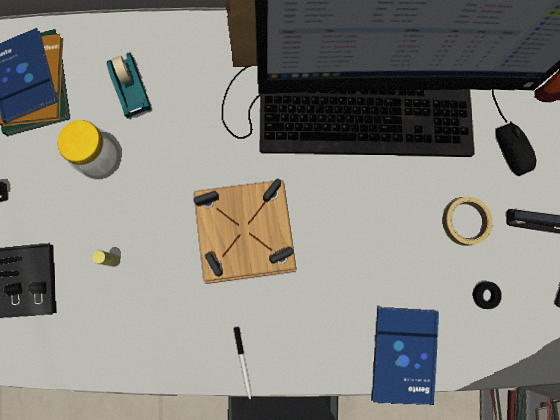

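View pics/scene0.png

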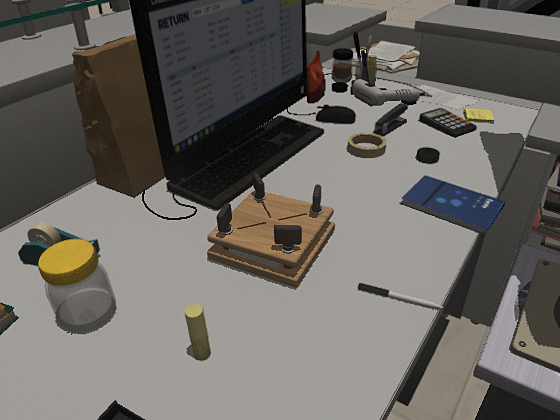

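The top view shows the press centred near (245,232). The wings are at about (207,198), (272,189), (282,255) and (213,264). The one at (272,189) lies along its dark line, so it is the tight one, and its diagonal opposite is at (213,264). Next I measure.

```bash
cat > h.py <<'E'
import numpy as np, cv2
from workcell import manip, imaging
from scipy.spatial.transform import Rotation as R
def ray(cam,px,T=None):
    m=imaging.camera_model(cam); K=m["camera_matrix"]
    d=cv2.undistortPoints(np.float64(px).reshape(-1,1,2),K,np.array([m["k1"],0,0,0.]))[:,0]
    v=np.c_[d[:,0],-d[:,1],-np.ones(len(d))]
    C=np.linalg.inv(m["world_to_cam"]) if T is None else T@m["hand_eye"]
    return C[:3,3], v@C[:3,:3].T
def onz(cam,px,z,T=None):
    o,v=ray(cam,px,T); return o+v*((z-o[2])/v[:,2])[:,None]
def tcp():
    s=manip.get_obs(); T=np.eye(4); T[:3,:3]=R.from_quat(s["ee_rot"]).as_matrix(); T[:3,3]=s["position"]; return T
def proj(cam,P,T=None):
    m=imaging.camera_model(cam); W=m["world_to_cam"] if T is None else np.linalg.inv(T@m["hand_eye"])
    c=np.atleast_2d(P)@W[:3,:3].T+W[:3,3]; s=np.c_[c[:,0],-c[:,1]]/-c[:,2:]
    s=s*(1+m["k1"]*(s**2).sum(1))[:,None]; K=m["camera_matrix"]
    return s*K[0,0]+K[:2,2]
E
python3 - <<'E'
from h import *
im=cv2.imread("pics/top0.png"); hsv=cv2.cvtColor(im,cv2.COLOR_BGR2HSV)
roi=np.zeros(im.shape[:2],np.uint8); roi[170:295,180:310]=255
wood=cv2.inRange(hsv,(5,60,60),(25,255,255))&roi
dark=cv2.inRange(hsv,(0,0,0),(180,120,85))&roi
cs,_=cv2.findContours(cv2.morphologyEx(wood,cv2.MORPH_OPEN,np.ones((3,3))),cv2.RETR_EXTERNAL,cv2.CHAIN_APPROX_NONE)
c=max(cs,key=cv2.contourArea); h=cv2.convexHull(c); print("wood",cv2.minAreaRect(h))
print(cv2.approxPolyDP(h,5,True)[:,0].tolist())
cs,_=cv2.findContours(dark,cv2.RETR_EXTERNAL,cv2.CHAIN_APPROX_NONE)
for c in cs:
    if cv2.contourArea(c)>40:
        p=onz("top",c[:,0],0.1)[:,:2].astype(np.float32); (x,y),sz,a=cv2.minAreaRect(p*1000)
        print("wing",c[:,0].mean(0),cv2.contourArea(c),(x,y),sz,a)
P=onz("top",cv2.approxPolyDP(h,5,True)[:,0],0.055); print(P, np.linalg.norm(P-np.roll(P,1,0),axis=1))
print("monitor",onz("top",[[262,85],[262,40]],0.1))
big=cv2.resize(im[170:295,180:310],None,fx=4.6,fy=4.6,interpolation=cv2.INTER_CUBIC); cv2.imwrite("pics/crop0.png",big)
E
```

```text
wood ((243.57504272460938, 231.217041015625), (93.36322784423828, 93.04796600341797), 82.23483276367188)
[[283, 182], [295, 271], [205, 282], [195, 205], [215, 188]]
wing [214.03571429 263.96428571] 170.0 (472.39501953125, 148.16921997070312) (44.26000213623047, 16.16098976135254) 27.763072967529297
wing [280.75       254.96428571] 182.0 (488.5279235839844, 32.66086959838867) (18.722030639648438, 43.57540512084961) 35.731101989746094
wing [206.07017544 198.47368421] 213.5 (585.3925170898438, 164.35073852539062) (21.146793365478516, 43.44065856933594) 19.252357482910156
wing [271.84615385 190.21153846] 175.0 (602.5758666992188, 47.98448944091797) (17.333364486694336, 46.05110549926758) 53.22848892211914
[[0.62863988 0.02777103 0.055     ]
 [0.46270484 0.00567488 0.055     ]
 [0.44177177 0.16895244 0.055     ]
 [0.58357285 0.19119978 0.055     ]
 [0.61612835 0.15479626 0.055     ]] [0.12763992 0.16739975 0.16461396 0.14353568 0.04883725]
monitor [[0.80306325 0.06858495 0.1       ]
 [0.89703745 0.06970626 0.1       ]]
```

View pics/crop0.png

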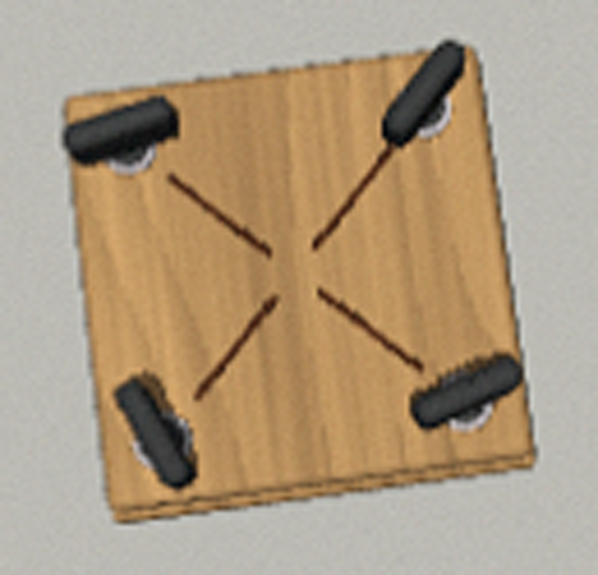

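The crop confirms it: top-right is home, and the other three are clearly off their lines. I'll move over the press for a close wrist view, already turned for the first screw (bottom-left).

Call:
{"api": "jog_arm", "payload": {"deltas": [{"gripper": 1,"offset": [0.034,-0.0205,0]},{"offset": [0.034,-0.0205,0]},{"offset": [0.034,-0.0205,0]},{"offset": [0.034,-0.0205,0]},{"offset": [0.034,-0.0205,0]},{"offset": [0.034,-0.0205,0]},{"offset": [0.034,-0.0205,0]},{"offset": [0.034,-0.0205,0]},{"offset": [0.034,-0.0205,0]},{"offset": [0.034,-0.0205,0]},{"offset": [0.0204,-0.0355,0]},{"offset": [0.0204,-0.0355,0]},{"offset": [0.0204,-0.0355,0]},{"offset": [0.0204,-0.0355,0]},{"offset": [0.0204,-0.0355,0]},{"offset": [0.0204,-0.0355,0]},{"offset": [0.0204,-0.0355,0]},{"offset": [0.0204,-0.0355,0]},{"offset": [0.0204,-0.0355,0]},{"offset": [0.0204,-0.0355,0]}]}}

```text
schema error: expected keys gripper, offset, rotation
```

Call:
{"api": "jog_arm", "payload": {"deltas": [{"rotation": [0,0,-8.5]},{"rotation": [0,0,-8.5]},{"rotation": [0,0,-8.5]},{"rotation": [0,0,-8.5]},{"rotation": [0,0,-8.5]},{"rotation": [0,0,-8.5]},{"rotation": [0,0,-8.5]},{"rotation": [0,0,-8.5]},{"rotation": [0,0,-8.5]},{"rotation": [0,0,-8.5]},{"rotation": [0,0,-8.5]},{"rotation": [0,0,-8.5]},{"rotation": [0,0,-8.5]},{"rotation": [0,0,-8.5]},{"rotation": [0,0,-8.5]},{"rotation": [0,0,-8.5]},{"rotation": [0,0,-8.5]},{"rotation": [0,0,-8.5]},{"rotation": [0,0,-8.5]},{"rotation": [0,0,0]}]}}

```text
schema error: expected keys gripper, offset, rotation
```

```bash
python3 - <<'E'
from h import *
T=tcp(); im=imaging.camera("wrist"); cv2.imwrite("pics/w1.png",im); np.save("T1.npy",T)
s=manip.get_obs(); print(s["clock"],s["joint_pos"].round(3)); print(T.round(4),np.degrees(np.arctan2(T[1,0],T[0,0])))
E
```

```text
0.15 [ 1.248  0.333 -0.065  1.461  0.022  1.35  -0.088]
[[ 9.554e-01  2.953e-01 -4.000e-04  1.845e-01]
 [ 2.953e-01 -9.554e-01  1.200e-03 -5.968e-01]
 [-0.000e+00 -1.200e-03 -1.000e+00  2.416e-01]
 [ 0.000e+00  0.000e+00  0.000e+00  1.000e+00]] 17.173803140808243
```

View pics/w1.png

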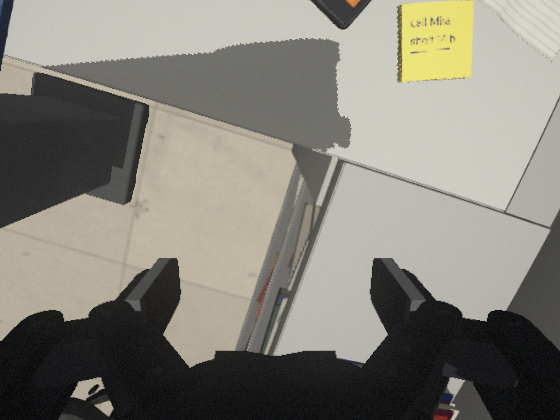

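That picture is only the start view: the moves were refused because every key must be given. I'm resending them in full.

Call:
{"api": "jog_arm", "payload": {"deltas": [{"gripper": 1,"offset": [0.034,-0.0205,0],"rotation": [0,0,0]},{"gripper": 1,"offset": [0.034,-0.0205,0],"rotation": [0,0,0]},{"gripper": 1,"offset": [0.034,-0.0205,0],"rotation": [0,0,0]},{"gripper": 1,"offset": [0.034,-0.0205,0],"rotation": [0,0,0]},{"gripper": 1,"offset": [0.034,-0.0205,0],"rotation": [0,0,0]},{"gripper": 1,"offset": [0.034,-0.0205,0],"rotation": [0,0,0]},{"gripper": 1,"offset": [0.034,-0.0205,0],"rotation": [0,0,0]},{"gripper": 1,"offset": [0.034,-0.0205,0],"rotation": [0,0,0]},{"gripper": 1,"offset": [0.034,-0.0205,0],"rotation": [0,0,0]},{"gripper": 1,"offset": [0.034,-0.0205,0],"rotation": [0,0,0]},{"gripper": 1,"offset": [0.0204,-0.0355,0],"rotation": [0,0,0]},{"gripper": 1,"offset": [0.0204,-0.0355,0],"rotation": [0,0,0]},{"gripper": 1,"offset": [0.0204,-0.0355,0],"rotation": [0,0,0]},{"gripper": 1,"offset": [0.0204,-0.0355,0],"rotation": [0,0,0]},{"gripper": 1,"offset": [0.0204,-0.0355,0],"rotation": [0,0,0]},{"gripper": 1,"offset": [0.0204,-0.0355,0],"rotation": [0,0,0]},{"gripper": 1,"offset": [0.0204,-0.0355,0],"rotation": [0,0,0]},{"gripper": 1,"offset": [0.0204,-0.0355,0],"rotation": [0,0,0]},{"gripper": 1,"offset": [0.0204,-0.0355,0],"rotation": [0,0,0]},{"gripper": 1,"offset": [0.0204,-0.0355,0],"rotation": [0,0,0]}]}}

```text
clock: 2.15
position: [0.539, 0.1, 0.2423]
ee_rot: [0.989, 0.149, 0.0, 0.0]
ft_force: [0.6, -0.5, -0.2]
grip_width: 0.999
grasp_force: 0.0
```

Call:
{"api": "jog_arm", "payload": {"deltas": [{"gripper": 1,"offset": [0,0,0],"rotation": [0,0,-8.5]},{"gripper": 1,"offset": [0,0,0],"rotation": [0,0,-8.5]},{"gripper": 1,"offset": [0,0,0],"rotation": [0,0,-8.5]},{"gripper": 1,"offset": [0,0,0],"rotation": [0,0,-8.5]},{"gripper": 1,"offset": [0,0,0],"rotation": [0,0,-8.5]},{"gripper": 1,"offset": [0,0,0],"rotation": [0,0,-8.5]},{"gripper": 1,"offset": [0,0,0],"rotation": [0,0,-8.5]},{"gripper": 1,"offset": [0,0,0],"rotation": [0,0,-8.5]},{"gripper": 1,"offset": [0,0,0],"rotation": [0,0,-8.5]},{"gripper": 1,"offset": [0,0,0],"rotation": [0,0,-8.5]},{"gripper": 1,"offset": [0,0,0],"rotation": [0,0,-8.5]},{"gripper": 1,"offset": [0,0,0],"rotation": [0,0,-8.5]},{"gripper": 1,"offset": [0,0,0],"rotation": [0,0,-8.5]},{"gripper": 1,"offset": [0,0,0],"rotation": [0,0,-8.5]},{"gripper": 1,"offset": [0,0,0],"rotation": [0,0,-8.5]},{"gripper": 1,"offset": [0,0,0],"rotation": [0,0,-8.5]},{"gripper": 1,"offset": [0,0,0],"rotation": [0,0,-8.5]},{"gripper": 1,"offset": [0,0,0],"rotation": [0,0,-8.5]},{"gripper": 1,"offset": [0,0,0],"rotation": [0,0,-8.5]},{"gripper": 1,"offset": [0,0,0],"rotation": [0,0,0]}]}}

```text
clock: 4.15
position: [0.5388, 0.0984, 0.242]
ee_rot: [0.01, 1.0, 0.0, -0.0]
ft_force: [0.7, -0.0, 0.1]
grip_width: 0.999
grasp_force: 0.0
```

```bash
python3 - <<'E'
from h import *
T=tcp(); im=imaging.camera("wrist"); cv2.imwrite("pics/w2.png",im); np.save("T2.npy",T)
s=manip.get_obs(); print(s["clock"],s["joint_pos"].round(3)); print(T.round(4),np.degrees(np.arctan2(T[1,0],T[0,0])))
E
```

```text
4.2 [ 0.612  0.322 -1.048  1.627  0.284  1.359  1.07 ]
[[-9.998e-01  2.090e-02 -5.000e-04  5.388e-01]
 [ 2.090e-02  9.998e-01  1.000e-04  9.840e-02]
 [ 6.000e-04  1.000e-04 -1.000e+00  2.420e-01]
 [ 0.000e+00  0.000e+00  0.000e+00  1.000e+00]] 178.80242091808483
```

View pics/w2.png

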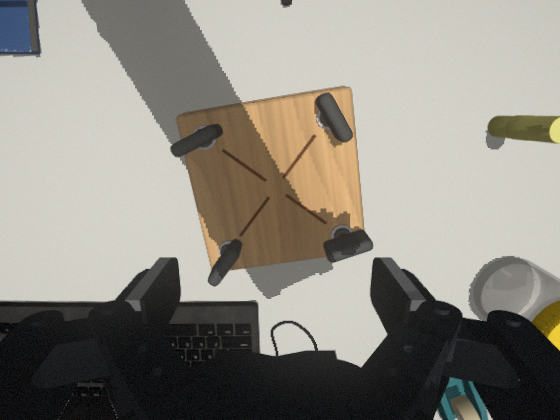

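The wrist view shows all four wings clear of the fingers: first screw at (333,118), tight one at (225,262), the others at (197,140) and (347,245).

```bash
python3 - <<'E'
from h import *
im=cv2.imread("pics/w2.png"); T=np.load("T2.npy"); g=im.max(2)
C=(T@imaging.camera_model("wrist")["hand_eye"])[:3,3]; print("cam",C.round(3))
out={}
for n,b in dict(BL=(305,85,365,150),BR=(160,110,228,165),TL=(315,222,380,270),TR=(200,232,250,290)).items():
    x0,y0,x1,y1=b; m=np.zeros_like(g); m[y0:y1,x0:x1]=(g[y0:y1,x0:x1]<70)*255
    m=cv2.morphologyEx(m,cv2.MORPH_OPEN,np.ones((3,3),np.uint8))
    cs,_=cv2.findContours(m,cv2.RETR_EXTERNAL,cv2.CHAIN_APPROX_NONE); c=max(cs,key=cv2.contourArea)
    for z in (.085,.1):
        p=onz("wrist",c[:,0],z,T)[:,:2]*1000; (x,y),s,a=cv2.minAreaRect(p.astype(np.float32))
        if s[1]>s[0]: a+=90
        print(n,z,cv2.contourArea(c),round(x,1),round(y,1),np.round(s,1),round(a%180,1))
h=cv2.cvtColor(im,cv2.COLOR_BGR2HSV); w=cv2.inRange(h,(5,70,40),(25,255,255)); w[:70]=0;w[285:]=0;w[:,:160]=0;w[:,380:]=0
w=cv2.morphologyEx(w,cv2.MORPH_OPEN,np.ones((3,3),np.uint8)); c=max(cv2.findContours(w,cv2.RETR_EXTERNAL,cv2.CHAIN_APPROX_NONE)[0],key=cv2.contourArea)
hp=cv2.approxPolyDP(cv2.convexHull(c),4,True)[:,0]; print(hp.tolist()); print((onz("wrist",hp,.056,T)*1000).round(1))
E
```

```text
cam [0.469 0.1   0.372]
BL 0.085 190.5 473.0 144.0 [40.2  7.3] 29.6
BL 0.1 190.5 472.8 141.7 [38.1  6.9] 29.6
BR 0.085 727.5 487.2 30.9 [15.4 48.4] 110.7
BR 0.1 727.5 486.3 34.5 [14.6 45.9] 110.7
TL 0.085 771.0 587.1 162.9 [29.2 42.9] 134.7
TL 0.1 771.0 580.9 159.6 [27.7 40.6] 134.7
TR 0.085 518.0 599.0 51.2 [17.5 42.1] 153.6
TR 0.1 518.0 592.2 53.8 [16.6 39.9] 153.6
[[348, 87], [363, 229], [325, 256], [233, 269], [211, 266], [177, 116]]
[[443.6 168.3  56. ]
 [583.3 188.9  56. ]
 [612.7 150.   56. ]
 [625.8  51.6  56. ]
 [621.8  28.1  56. ]
 [466.1   7.2  56. ]]
```

Call:
{"api": "jog_arm", "payload": {"deltas": [{"gripper": 1,"offset": [0.0345,0.025,0],"rotation": [0,0,0]},{"gripper": 1,"offset": [0.0345,0.025,0],"rotation": [0,0,0]},{"gripper": 1,"offset": [0,0,0.02],"rotation": [0,0,-7.4]},{"gripper": 1,"offset": [0,0,0.02],"rotation": [0,0,-7.4]},{"gripper": 1,"offset": [0,0,0.02],"rotation": [0,0,-7.4]},{"gripper": 1,"offset": [0,0,0.02],"rotation": [0,0,-7.5]},{"gripper": 1,"offset": [0,0,0],"rotation": [0,0,0]},{"gripper": 1,"offset": [0,0,0],"rotation": [0,0,0]}]}}

```text
clock: 5.0
position: [0.4711, 0.1503, 0.1627]
ee_rot: [-0.242, 0.97, 0.0, -0.0]
ft_force: [-0.3, -0.6, 0.9]
grip_width: 1.002
grasp_force: 0.0
```

```bash
python3 - <<'E'
from h import *
T=tcp(); im=imaging.camera("wrist"); cv2.imwrite("pics/w3.png",im); np.save("T3.npy",T)
s=manip.get_obs(); print(s["clock"],s["joint_pos"].round(3)); print(T.round(4),np.degrees(np.arctan2(T[1,0],T[0,0])))
P=np.array([470.5,150,0])/1000; a=np.radians(28.5); u=np.array([np.cos(a),np.sin(a),0])*.022
print(proj("wrist",[P+[0,0,.103]-u,P+[0,0,.103],P+[0,0,.103]+u],T).round(0), (T[:3,:2].T@(P-T[:3,3])).round(4))
E
```

```text
5.05 [ 0.64   0.299 -1.17   1.855  0.298  1.182  1.432]
[[-8.827e-01 -4.699e-01 -5.000e-04  4.711e-01]
 [-4.699e-01  8.827e-01  4.000e-04  1.503e-01]
 [ 2.000e-04  6.000e-04 -1.000e+00  1.627e-01]
 [ 0.000e+00  0.000e+00  0.000e+00  1.000e+00]] -151.97311763630458
[[273. 197.]
 [274. 231.]
 [274. 264.]] [ 0.0006 -0.0001]
```

View pics/w3.png

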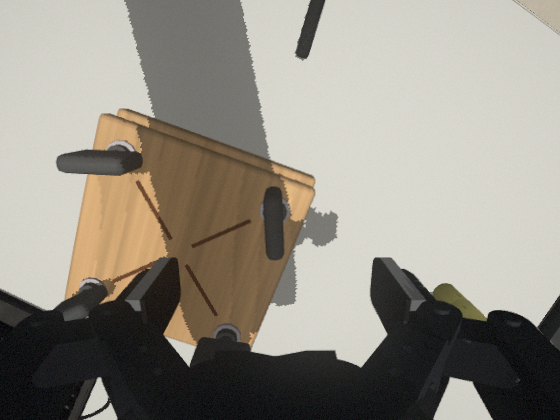

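The wing sits at (273,187–258), upright and midway between the fingers, as predicted. I'll descend and close.

Call:
{"api": "jog_arm", "payload": {"deltas": [{"gripper": 1,"offset": [0.0005,0,0.03],"rotation": [0,0,0]},{"gripper": 1,"offset": [0,0,0.03],"rotation": [0,0,0]},{"gripper": 1,"offset": [0,0,0.018],"rotation": [0,0,0]},{"gripper": 0,"offset": [0,0,0],"rotation": [0,0,0]},{"gripper": 0,"offset": [0,0,0],"rotation": [0,0,0]},{"gripper": 0,"offset": [0,0,0],"rotation": [0,0,0]},{"gripper": 0,"offset": [0,0,0],"rotation": [0,0,0]},{"gripper": 0,"offset": [0,0,0],"rotation": [0,0,0]},{"gripper": 0,"offset": [0,0,0],"rotation": [0,0,0]},{"gripper": 0,"offset": [0,0,0],"rotation": [0,0,0]}], "newtons": 40}}

```text
clock: 6.05
position: [0.4712, 0.1498, 0.0849]
ee_rot: [-0.245, 0.97, -0.0, 0.0]
ft_force: [-0.3, -2.4, 5.7]
grip_width: 0.131
grasp_force: 43.3
```

Call:
{"api": "jog_arm", "payload": {"deltas": [{"gripper": 0,"offset": [0,0,0.0003],"rotation": [0,0,7]},{"gripper": 0,"offset": [0,0,0.0003],"rotation": [0,0,7]},{"gripper": 0,"offset": [0,0,0.0003],"rotation": [0,0,7]},{"gripper": 0,"offset": [0,0,0.0003],"rotation": [0,0,7]},{"gripper": 0,"offset": [0,0,0.0003],"rotation": [0,0,7]},{"gripper": 0,"offset": [0,0,0.0003],"rotation": [0,0,7]},{"gripper": 0,"offset": [0,0,0.0003],"rotation": [0,0,7]},{"gripper": 0,"offset": [0,0,0.0003],"rotation": [0,0,7]},{"gripper": 0,"offset": [0,0,0.0003],"rotation": [0,0,6]},{"gripper": 0,"offset": [0,0,0],"rotation": [0,0,0]},{"gripper": 0,"offset": [0,0,0],"rotation": [0,0,0]}]}}

```text
clock: 7.15
position: [0.471, 0.1502, 0.0822]
ee_rot: [0.289, 0.957, 0.0, 0.0]
ft_force: [-0.9, 0.1, 6.7]
grip_width: 0.134
grasp_force: 43.3
```

```bash
python3 - <<'E'
from h import *
T=tcp(); s=manip.get_obs(); print(s["clock"],s["joint_pos"].round(3),s["ft_force"].round(1),s["torque"].round(2)); print(T[:3,3],np.degrees(np.arctan2(T[1,0],T[0,0])))
E
```

```text
7.15 [ 0.383  0.331 -0.88   1.942  0.301  1.005  0.349] [-0.9  0.1  6.7] [-0.09  0.3  -0.09]
[0.47103328 0.15016224 0.08216244] 146.36299952711744
```

Call:
{"api": "jog_arm", "payload": {"deltas": [{"gripper": 0,"offset": [0,0,0],"rotation": [0,0,2]},{"gripper": 0,"offset": [0,0,0],"rotation": [0,0,2]},{"gripper": 0,"offset": [0,0,0],"rotation": [0,0,2]},{"gripper": 0,"offset": [0,0,0],"rotation": [0,0,0]},{"gripper": 0,"offset": [0,0,0],"rotation": [0,0,0]}]}}

```text
clock: 7.65
position: [0.471, 0.1503, 0.082]
ee_rot: [0.338, 0.941, 0.0, 0.0]
ft_force: [0.9, 0.6, 5.7]
grip_width: 0.135
grasp_force: 46.0
```

```bash
python3 - <<'E'
from h import *
T=tcp(); s=manip.get_obs(); print(s["clock"],s["ft_force"].round(1),s["torque"].round(2)); print(T[:3,3],np.degrees(np.arctan2(T[1,0],T[0,0])))
E
```

```text
7.65 [0.9 0.6 5.7] [-0.    0.09  0.61]
[0.47104573 0.15025668 0.08199709] 140.4828666038262
```

The moment about the vertical rose to 0.61 N·m against the turn with the wing on the diagonal, so the first screw is at its stop. I'll release it, rise, and go to the near-right screw.

Call:
{"api": "jog_arm", "payload": {"deltas": [{"gripper": 1,"offset": [0,0,0],"rotation": [0,0,0]},{"gripper": 1,"offset": [0,0,0],"rotation": [0,0,0]},{"gripper": 1,"offset": [0,0,0],"rotation": [0,0,0]},{"gripper": 1,"offset": [0,0,0],"rotation": [0,0,0]},{"gripper": 1,"offset": [0,0,-0.02],"rotation": [0,0,0]},{"gripper": 1,"offset": [0,0,-0.03],"rotation": [0,0,0]},{"gripper": 1,"offset": [0,0,-0.03],"rotation": [0,0,0]},{"gripper": 1,"offset": [-0.0294,-0.0272,0],"rotation": [0,0,0]},{"gripper": 1,"offset": [-0.0294,-0.0272,0],"rotation": [0,0,0]},{"gripper": 1,"offset": [-0.0294,-0.0272,0],"rotation": [0,0,0]},{"gripper": 1,"offset": [0,0,0],"rotation": [0,0,7.5]},{"gripper": 1,"offset": [0,0,0],"rotation": [0,0,7.5]},{"gripper": 1,"offset": [0,0,0],"rotation": [0,0,7.5]},{"gripper": 1,"offset": [0,0,0],"rotation": [0,0,7.3]},{"gripper": 1,"offset": [0,0,0],"rotation": [0,0,0]},{"gripper": 1,"offset": [0,0,0],"rotation": [0,0,0]}]}}

```text
clock: 9.25
position: [0.4865, 0.0308, 0.1615]
ee_rot: [0.568, 0.823, -0.0, -0.0]
ft_force: [0.6, -0.1, 0.2]
grip_width: 1.004
grasp_force: 0.0
```

```bash
python3 - <<'E'
from h import *
T=tcp(); im=imaging.camera("wrist"); cv2.imwrite("pics/w4.png",im); np.save("T4.npy",T)
s=manip.get_obs(); print(s["clock"],s["joint_pos"].round(3)); print(T[:3,3].round(4),np.degrees(np.arctan2(T[1,0],T[0,0])))
P=np.array([487.5,31.2,0])/1000; a=np.radians(110.7); u=np.array([np.cos(a),np.sin(a),0])*.022
print(proj("wrist",[P+[0,0,.103]-u,P+[0,0,.103],P+[0,0,.103]+u],T).round(0), (T[:3,:2].T@(P-T[:3,3])).round(4))
E
```

```text
9.3 [ 0.569  0.166 -0.777  1.885  0.128  1.141  0.108]
[0.4865 0.0308 0.1615] 110.8002718736845
[[279. 265.]
 [279. 232.]
 [279. 198.]] [0.     0.0011]
```

View pics/w4.png

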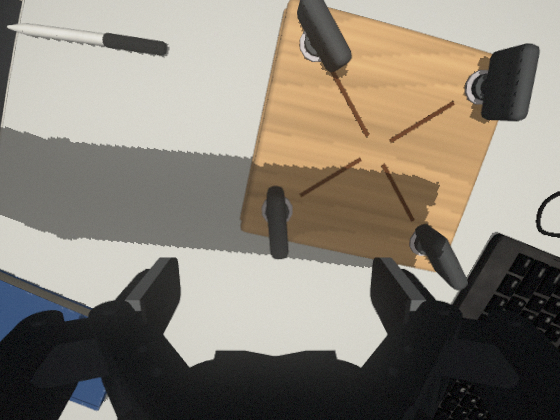

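The first wing now lies along its line (top, ending at (335,75)). The next wing is at (277,187–258), about 3° counter-clockwise of the tool, so I'll correct that, then descend and close.

Call:
{"api": "jog_arm", "payload": {"deltas": [{"gripper": 1,"offset": [0,0.001,0.03],"rotation": [0,0,-3]},{"gripper": 1,"offset": [0,0,0.03],"rotation": [0,0,0]},{"gripper": 1,"offset": [0,0,0.0165],"rotation": [0,0,0]},{"gripper": 0,"offset": [0,0,0],"rotation": [0,0,0]},{"gripper": 0,"offset": [0,0,0],"rotation": [0,0,0]},{"gripper": 0,"offset": [0,0,0],"rotation": [0,0,0]},{"gripper": 0,"offset": [0,0,0],"rotation": [0,0,0]},{"gripper": 0,"offset": [0,0,0],"rotation": [0,0,0]},{"gripper": 0,"offset": [0,0,0],"rotation": [0,0,0]},{"gripper": 0,"offset": [0,0,0],"rotation": [0,0,0]}]}}

```text
clock: 10.3
position: [0.4879, 0.0311, 0.0856]
ee_rot: [0.548, 0.837, 0.0, 0.0]
ft_force: [-0.9, -0.6, 5.0]
grip_width: 0.131
grasp_force: 42.9
```

Call:
{"api": "jog_arm", "payload": {"deltas": [{"gripper": 0,"offset": [0,0,0.0003],"rotation": [0,0,7]},{"gripper": 0,"offset": [0,0,0.0003],"rotation": [0,0,7]},{"gripper": 0,"offset": [0,0,0.0003],"rotation": [0,0,7]},{"gripper": 0,"offset": [0,0,0.0003],"rotation": [0,0,7]},{"gripper": 0,"offset": [0,0,0.0003],"rotation": [0,0,7]},{"gripper": 0,"offset": [0,0,0.0003],"rotation": [0,0,7]},{"gripper": 0,"offset": [0,0,0.0003],"rotation": [0,0,7]},{"gripper": 0,"offset": [0,0,0.0003],"rotation": [0,0,7]},{"gripper": 0,"offset": [0,0,0],"rotation": [0,0,3]},{"gripper": 0,"offset": [0,0,0],"rotation": [0,0,2]},{"gripper": 0,"offset": [0,0,0],"rotation": [0,0,0]},{"gripper": 0,"offset": [0,0,0],"rotation": [0,0,0]}]}}

```text
clock: 11.5
position: [0.4876, 0.031, 0.0829]
ee_rot: [0.896, 0.443, 0.0, 0.0]
ft_force: [-1.0, -1.0, 5.5]
grip_width: 0.132
grasp_force: 42.9
```

```bash
python3 - <<'E'
from h import *
T=tcp(); s=manip.get_obs(); print(s["clock"],s["joint_pos"].round(3),s["ft_force"].round(1),s["torque"].round(2)); print(T[:3,3],np.degrees(np.arctan2(T[1,0],T[0,0])))
E
```

```text
11.5 [ 0.394  0.25  -0.605  1.965  0.171  0.976 -0.945] [-1.  -1.   5.5] [-0.26  0.26 -0.03]
[0.48763849 0.03103174 0.08290285] 52.633941983881606
```

Call:
{"api": "jog_arm", "payload": {"deltas": [{"gripper": 0,"offset": [0,0,0],"rotation": [0,0,1.5]},{"gripper": 0,"offset": [0,0,0],"rotation": [0,0,1.5]},{"gripper": 0,"offset": [0,0,0],"rotation": [0,0,0]},{"gripper": 0,"offset": [0,0,0],"rotation": [0,0,0]}]}}

```text
clock: 11.9
position: [0.4875, 0.0311, 0.0828]
ee_rot: [0.908, 0.42, -0.0, 0.0]
ft_force: [-1.9, -1.5, 5.7]
grip_width: 0.132
grasp_force: 49.0
```

```bash
python3 - <<'E'
from h import *
T=tcp(); s=manip.get_obs(); print(s["clock"],s["torque"].round(2)); print(T[:3,3],np.degrees(np.arctan2(T[1,0],T[0,0])))
E
```

```text
11.9 [-0.27  0.38  0.69]
[0.48750669 0.03114826 0.08283501] 49.63774517105245
```

Moment 0.69 N·m on the diagonal: the second screw is home. I'll release it and go to the last one.

Call:
{"api": "jog_arm", "payload": {"deltas": [{"gripper": 1,"offset": [0,0,0],"rotation": [0,0,0]},{"gripper": 1,"offset": [0,0,0],"rotation": [0,0,0]},{"gripper": 1,"offset": [0,0,0],"rotation": [0,0,0]},{"gripper": 1,"offset": [0,0,0],"rotation": [0,0,0]},{"gripper": 1,"offset": [0,0,-0.02],"rotation": [0,0,0]},{"gripper": 1,"offset": [0,0,-0.03],"rotation": [0,0,0]},{"gripper": 1,"offset": [0,0,-0.03],"rotation": [0,0,0]},{"gripper": 1,"offset": [0.0425,-0.0025,0],"rotation": [0,0,0]},{"gripper": 1,"offset": [0.0425,-0.0025,0],"rotation": [0,0,0]},{"gripper": 1,"offset": [0.0425,-0.0025,0],"rotation": [0,0,0]},{"gripper": 1,"offset": [0.0425,-0.0025,0],"rotation": [0,0,0]},{"gripper": 1,"offset": [0,0,0],"rotation": [0,0,-8.2]},{"gripper": 1,"offset": [0,0,0],"rotation": [0,0,-8.2]},{"gripper": 1,"offset": [0,0,0],"rotation": [0,0,-8.2]},{"gripper": 1,"offset": [0,0,0],"rotation": [0,0,-8.2]},{"gripper": 1,"offset": [0,0,0],"rotation": [0,0,-8.2]},{"gripper": 1,"offset": [0,0,0],"rotation": [0,0,-8.2]},{"gripper": 1,"offset": [0,0,0],"rotation": [0,0,-8.2]},{"gripper": 1,"offset": [0,0,0],"rotation": [0,0,0]},{"gripper": 1,"offset": [0,0,0],"rotation": [0,0,0]}]}}

```text
clock: 13.9
position: [0.5901, 0.167, 0.1625]
ee_rot: [0.597, 0.802, -0.0, -0.0]
ft_force: [-0.5, 0.2, 0.9]
grip_width: 0.999
grasp_force: 0.0
```

```bash
python3 - <<'E'
from h import *
T=tcp(); im=imaging.camera("wrist"); cv2.imwrite("pics/w5.png",im); np.save("T5.npy",T)
s=manip.get_obs(); print(s["clock"],s["joint_pos"].round(3)); print(T[:3,3].round(4),np.degrees(np.arctan2(T[1,0],T[0,0])))
P=np.array([590,166.8,0])/1000; a=np.radians(107); u=np.array([np.cos(a),np.sin(a),0])*.022
print(proj("wrist",[P+[0,0,.103]-u,P+[0,0,.103],P+[0,0,.103]+u],T).round(0), (T[:3,:2].T@(P-T[:3,3])).round(4))
E
```

```text
13.95 [ 0.272  0.486 -0.818  1.561  0.367  1.255 -0.311]
[0.5901 0.167  0.1625] 106.72077722129424
[[277. 264.]
 [277. 232.]
 [277. 197.]] [-0.0002 -0.0001]
```

View pics/w5.png

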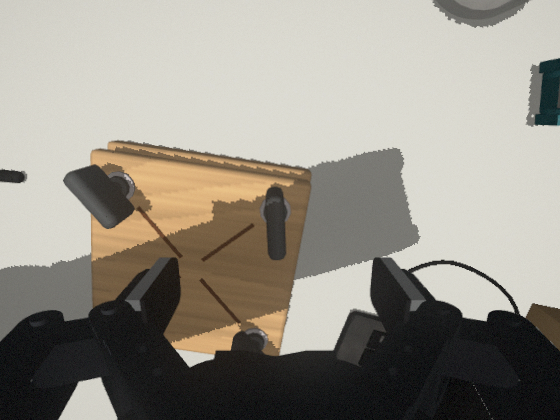

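The last wing is at (275,187–258), again about 3° counter-clockwise of the tool. I'll correct that, grip and turn.

Call:
{"api": "jog_arm", "payload": {"deltas": [{"gripper": 1,"offset": [0,0,0.03],"rotation": [0,0,-3]},{"gripper": 1,"offset": [0,0,0.03],"rotation": [0,0,0]},{"gripper": 1,"offset": [0,0,0.0175],"rotation": [0,0,0]},{"gripper": 0,"offset": [0,0,0],"rotation": [0,0,0]},{"gripper": 0,"offset": [0,0,0],"rotation": [0,0,0]},{"gripper": 0,"offset": [0,0,0],"rotation": [0,0,0]},{"gripper": 0,"offset": [0,0,0],"rotation": [0,0,0]},{"gripper": 0,"offset": [0,0,0],"rotation": [0,0,0]},{"gripper": 0,"offset": [0,0,0],"rotation": [0,0,0]},{"gripper": 0,"offset": [0,0,0],"rotation": [0,0,0]}]}}

```text
clock: 14.95
position: [0.5903, 0.1671, 0.086]
ee_rot: [0.574, 0.819, 0.0, 0.0]
ft_force: [-2.6, -1.7, 4.9]
grip_width: 0.136
grasp_force: 42.5
```

Call:
{"api": "jog_arm", "payload": {"deltas": [{"gripper": 0,"offset": [0,0,0.0003],"rotation": [0,0,7]},{"gripper": 0,"offset": [0,0,0.0003],"rotation": [0,0,7]},{"gripper": 0,"offset": [0,0,0.0003],"rotation": [0,0,7]},{"gripper": 0,"offset": [0,0,0.0003],"rotation": [0,0,7]},{"gripper": 0,"offset": [0,0,0.0003],"rotation": [0,0,7]},{"gripper": 0,"offset": [0,0,0.0003],"rotation": [0,0,7]},{"gripper": 0,"offset": [0,0,0.0003],"rotation": [0,0,7]},{"gripper": 0,"offset": [0,0,0.0003],"rotation": [0,0,7]},{"gripper": 0,"offset": [0,0,0],"rotation": [0,0,2]},{"gripper": 0,"offset": [0,0,0],"rotation": [0,0,2]},{"gripper": 0,"offset": [0,0,0],"rotation": [0,0,0]},{"gripper": 0,"offset": [0,0,0],"rotation": [0,0,0]}]}}

```text
clock: 16.15
position: [0.5907, 0.1668, 0.0835]
ee_rot: [0.906, 0.423, 0.001, 0.001]
ft_force: [0.4, -2.3, 6.3]
grip_width: 0.132
grasp_force: 44.7
```

```bash
python3 - <<'E'
from h import *
T=tcp(); s=manip.get_obs(); print(s["clock"],s["joint_pos"].round(3),s["torque"].round(2)); print(T[:3,3],np.degrees(np.arctan2(T[1,0],T[0,0])))
E
```

```text
16.15 [ 0.11   0.51  -0.591  1.64   0.314  1.087 -1.266] [-0.65  0.31  0.89]
[0.59069464 0.16680432 0.0835444 ] 50.07092551216456
```

Call:
{"api": "jog_arm", "payload": {"deltas": [{"gripper": 1,"offset": [0,0,0],"rotation": [0,0,0]},{"gripper": 1,"offset": [0,0,0],"rotation": [0,0,0]},{"gripper": 1,"offset": [0,0,0],"rotation": [0,0,0]},{"gripper": 1,"offset": [0,0,0],"rotation": [0,0,0]},{"gripper": 1,"offset": [0,0,-0.02],"rotation": [0,0,0]},{"gripper": 1,"offset": [0,0,-0.03],"rotation": [0,0,0]},{"gripper": 1,"offset": [0,0,-0.04],"rotation": [0,0,0]},{"gripper": 1,"offset": [0,0,-0.04],"rotation": [0,0,0]},{"gripper": 1,"offset": [-0.04,0.0125,0],"rotation": [0,0,0]},{"gripper": 1,"offset": [-0.04,0.0125,0],"rotation": [0,0,0]},{"gripper": 1,"offset": [-0.04,0.0125,0],"rotation": [0,0,0]},{"gripper": 1,"offset": [-0.04,0.0125,0],"rotation": [0,0,0]},{"gripper": 1,"offset": [-0.04,0.0125,0],"rotation": [0,0,0]},{"gripper": 1,"offset": [-0.04,0.0125,0],"rotation": [0,0,0]},{"gripper": 1,"offset": [-0.04,0.0125,0],"rotation": [0,0,0]},{"gripper": 1,"offset": [-0.04,0.0125,0],"rotation": [0,0,0]},{"gripper": 1,"offset": [-0.04,0.0125,0],"rotation": [0,0,0]},{"gripper": 1,"offset": [0,0,0],"rotation": [0,0,0]},{"gripper": 1,"offset": [0,0,0],"rotation": [0,0,0]}]}}

```text
clock: 18.05
position: [0.4445, -0.1815, 0.2128]
ee_rot: [0.907, 0.422, 0.0, 0.0]
ft_force: [0.4, 0.4, 0.3]
grip_width: 1.003
grasp_force: 0.0
```

```bash
python3 - <<'E'
from h import *
im=imaging.camera("top"); cv2.imwrite("pics/end.png",cv2.resize(im[160:305,170:320],None,fx=4,fy=4,interpolation=cv2.INTER_CUBIC)); print(manip.get_obs()["clock"])
E
```

```text
18.1
```

View pics/end.png

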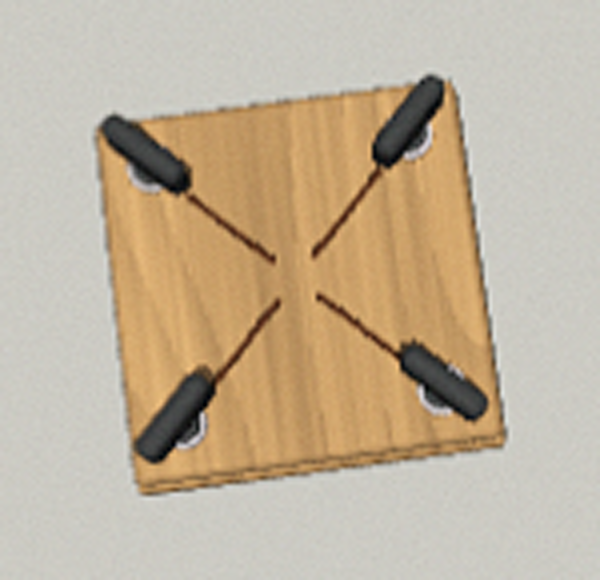

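All four wings line up with their dark lines, and the arm is clear of the press, so I'm handing in.

```bash
python3 -c "
from workcell import workorder; print(workorder.hand_in())"
```

```text
the job is handed in; nothing more can be done
None
```

The three slack screws were turned to their stops, first the one diagonally opposite the tight screw and then the other two; all four wings line up with their dark lines, and the job was handed in at about 18 s with the arm clear of the press.

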